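# Tray up the cheeses and nest the moulds

### The arm

A 6-joint arm with a two-finger parallel gripper is mounted at the origin on the work surface. World frame = base frame: x ahead of the robot, y to its left, z up, the work surface at z = 0. Lengths are in m, angles in rad, forces in N, time in s.
With the tool pointing down it reaches from about 0.4 to 0.825 m from the base axis. Payload 7 kg.
Tool frame: the origin (TCP) lies at the very end of the fingers, on their centre line; the grasp point (between the pads) lies arm.hold_point_z behind it (arm.hold_point_z is the distance from the TCP to the grasp point, in m); z points along the fingers, y is the line along which they close (so a half turn about z gives the same grasp; the last joint's range is limited). The gripper opens to 88 mm and grips with 3 to 60 N. Pads are 19 mm wide; open, the fingers measure 130 mm over their backs; the gripper's body (78 mm by 193 mm) begins 47 mm behind the grasp point.
Start: joints at [-0.956, 0.359, 0.012, 0, -1.224, -0.288], TCP at [0.217, -0.639, 0.227] pointing down, gripper open.
Joint ranges: [-3.07, 3.07], [-1.43, 2.12], [-1.02, 1.25], [-3.03, 1.67], [-3.05, -0], [-3.03, 3.03]. Speed limits (rad/s): [2.39, 2.39, 3.01, 3.14, 3.14, 3.14].

### API

Orientations are given as [roll, pitch, yaw] about the fixed x, y, z axes, in that order (R = Rz(yaw) Ry(pitch) Rx(roll)).
In Python, from station import arm gives the robot as it stands.
- The arm moves only by the shell command python3 nudge.py 'ROWS' [FORCE]. ROWS is a JSON list of rows, 1 to 20 of them, each of 5 numbers: the finger opening in m, then dx, dy, dz in m, then a turn about the tool's z in rad; each row is the pose to reach, as a shift and turn from the pose commanded when the command began, along the tool's axes at that moment; what a row does not reach only later rows make up. A row lasts 1/12 s, in which the tool goes at most 0.0417 m and 0.125 rad, less where a joint would pass 70% of its speed; a pose out of reach is approached as far as the arm can. The fingers move at their own pace and stop on an object; FORCE is the grip in N (left out, the last holds). Time passes only in rows, so rows that do not move let the fingers close. It prints the time, the measured TCP pose, the force, the opening and the grip force at its end.
- arm.get_state(): the state, without advancing time (a new reading comes with each control period).
- arm.grab_frame(name): name is "side" or "top"; returns the picture (420x560x3 uint8, red, green, blue); there is no depth.
- arm.camera_params(name): a dict with "fx", "fy", "cx", "cy" (pixels), "D" ([k1, k2, p1, p2, k3] as OpenCV has them; the pictures are not rectified), "T" (4x4, takes a point from camera to world coordinates). Camera axes: x right, y down, z forward; pixel columns grow to the right and rows downward; lengths in m; the calibration is good to about 2 mm. A picture is of the moment at which its call begins. camera_params takes no time and is no camera call.
- arm.job_done(): hands the job in; it is judged then, once.
The state is a dict: "t": time; "q": joint angles; "qd": joint speeds; "joint_efforts": joint torques, N m; "eef_pos": TCP position; "ee_rot": TCP orientation; "force": force on the tool from outside, world axes, zero at the start; "moment": the same for the moment, N m; "width": finger opening in m; "gripper_force": force on a finger pad.
Only numpy, scipy, OpenCV 4.12 (cv2) and the standard library are available. Lean on these libraries where they do the work, as an engineer would, in place of code of your own. Each camera call takes 0.05 s, during which the arm holds its last target. There are 200 camera calls.

### The job

Stand every cheese upright in a pocket of its own in the blue tray, and nest all the white moulds upright into one another on the blue mould of the stand, pressing each only lightly so that it sits snug but is not wedged. When all of them are in place, push the tray's clamp lever right over to its other stop, and leave the other things on the bench where they are.

Things in the scene. Friction and masses are not known exactly. Their poses are not given: they have to be found in the camera images.
- cheese0: Small cream-coloured soft cheese, a plain upright cylinder 48 mm across and 42 mm tall, about 90 g, standing on the bench; three or four are there. Origin: centre of its underside, z up its axis.
- cheese1: Small cream-coloured soft cheese, a plain upright cylinder 48 mm across and 42 mm tall, about 90 g, standing on the bench; three or four are there. Origin: centre of its underside, z up its axis.
- cheese2: Small cream-coloured soft cheese, a plain upright cylinder 48 mm across and 42 mm tall, about 90 g, standing on the bench; three or four are there. Origin: centre of its underside, z up its axis.
- cheese3: Small cream-coloured soft cheese, a plain upright cylinder 48 mm across and 42 mm tall, about 90 g, standing on the bench; three or four are there. Origin: centre of its underside, z up its axis.
- mould0: Empty white plastic cheese mould: open tapered cup 70 mm tall, open end up, about 60 g; three or four are there. Upright grip collar 60 to 62 mm across, from 42 to 70 mm above the underside; below it tapers evenly to 47.9 mm at the foot. Mouth 53 mm, tapering alike; inner floor 38 mm below the rim. Nests as told under seat. Origin: centre of the underside, z up its axis.
- mould1: Empty white plastic cheese mould: open tapered cup 70 mm tall, open end up, about 60 g; three or four are there. Upright grip collar 60 to 62 mm across, from 42 to 70 mm above the underside; below it tapers evenly to 47.9 mm at the foot. Mouth 53 mm, tapering alike; inner floor 38 mm below the rim. Nests as told under seat. Origin: centre of the underside, z up its axis.
- mould2: Empty white plastic cheese mould: open tapered cup 70 mm tall, open end up, about 60 g; three or four are there. Upright grip collar 60 to 62 mm across, from 42 to 70 mm above the underside; below it tapers evenly to 47.9 mm at the foot. Mouth 53 mm, tapering alike; inner floor 38 mm below the rim. Nests as told under seat. Origin: centre of the underside, z up its axis.
- mould3: Empty white plastic cheese mould: open tapered cup 70 mm tall, open end up, about 60 g; three or four are there. Upright grip collar 60 to 62 mm across, from 42 to 70 mm above the underside; below it tapers evenly to 47.9 mm at the foot. Mouth 53 mm, tapering alike; inner floor 38 mm below the rim. Nests as told under seat. Origin: centre of the underside, z up its axis.
- stand: Nesting stand fixed to the bench: steel disc 100 mm across, 10 mm thick, carrying a fixed blue mould of the same shape as the white ones, open end up, rim 80 mm above the bench. Origin: centre of the disc's underside.
- seat (a point): Centre of the underside of the stand's blue mould, 10 mm above the bench, z up. A mould goes freely into the one below until the walls meet 32 mm deep: snug, underside 38 mm above that of the one below (rim above rim alike). A light push of 5 to 10 N takes it 1 to 2 mm deeper, 25 N 3 mm; at over 30 N it jams, less than 34.5 mm above.
- tray: Blue ripening tray fixed to the bench, 160 x 160 mm, 20 mm high, with four square pockets 58 mm wide and 15 mm deep in a 2 x 2 pattern 78 mm apart; a clamp lever stands on a steel ledge at its +y side. Origin: centre of the underside; x and y along its sides.
- clamp (a joint): Tray clamp lever, rad: 0 = leaning 0.5 rad to the tray's -x side (open), 1.0 = leaning 0.5 rad to the tray's +x side (clamped, at its stop). Turns about the tray's y axis, stays where it is left, needs only about 1 N at the knob. Starts between 0 and 0.15.
- clamp_tip (a point): Centre of the lever's red ball knob, 26 mm across, on a 10 mm rod; it sits 60 mm from the pivot, which lies in the tray's frame at x 0, y 118 mm, z 34 mm. The base block below reaches 37 mm above the bench, its pivot boss 47 mm.
- pocket0 (a point): Centre of the floor of the tray's +x +y pocket, 5 mm above the bench; the pocket's mouth is 15 mm above it. x, y along the tray's sides.
- pocket1 (a point): Centre of the floor of the tray's +x -y pocket, 5 mm above the bench; the pocket's mouth is 15 mm above it. x, y along the tray's sides.
- pocket2 (a point): Centre of the floor of the tray's -x +y pocket, 5 mm above the bench; the pocket's mouth is 15 mm above it. x, y along the tray's sides.
- pocket3 (a point): Centre of the floor of the tray's -x -y pocket, 5 mm above the bench; the pocket's mouth is 15 mm above it. x, y along the tray's sides.
- salt_tub: Low salt tub with yellow cap, 56 mm across, 50 mm tall; right of the things. Not part of the job. Origin: centre of its underside.
- cup: Small steel cup, 64 mm across, 50 mm tall; ahead, beyond the stand. Not part of the job. Origin: centre of its underside.
- brush: Brush lying near the robot, 180 mm long. Not part of the job. Origin: centre of its underside (grip length for a tool).
- spatula: Spatula lying near the robot, 240 mm long. Not part of the job. Origin: centre of its underside (grip length for a tool).

How it is judged:
On the way, in this order (a step that is already met when the one before it is completed fails the run):
1. every cheese is in a pocket and every mould is nested on the stand (((horizontal distance between cheese0 and pocket0 below 0.012 m and z of cheese0 in the frame of pocket0 below 0.006 m) or (horizontal distance between cheese0 and pocket1 below 0.012 m and z of cheese0 in the frame of pocket1 below 0.006 m) or (horizontal distance between cheese0 and pocket2 below 0.012 m and z of cheese0 in the frame of pocket2 below 0.006 m) or (horizontal distance between cheese0 and pocket3 below 0.012 m and z of cheese0 in the frame of pocket3 below 0.006 m)) and angle between each of cheese0, cheese1, cheese2, cheese3's own z axis and vertical below 0.15 rad and ((horizontal distance between cheese1 and pocket0 below 0.012 m and z of cheese1 in the frame of pocket0 below 0.006 m) or (horizontal distance between cheese1 and pocket1 below 0.012 m and z of cheese1 in the frame of pocket1 below 0.006 m) or (horizontal distance between cheese1 and pocket2 below 0.012 m and z of cheese1 in the frame of pocket2 below 0.006 m) or (horizontal distance between cheese1 and pocket3 below 0.012 m and z of cheese1 in the frame of pocket3 below 0.006 m)) and ((horizontal distance between cheese2 and pocket0 below 0.012 m and z of cheese2 in the frame of pocket0 below 0.006 m) or (horizontal distance between cheese2 and pocket1 below 0.012 m and z of cheese2 in the frame of pocket1 below 0.006 m) or (horizontal distance between cheese2 and pocket2 below 0.012 m and z of cheese2 in the frame of pocket2 below 0.006 m) or (horizontal distance between cheese2 and pocket3 below 0.012 m and z of cheese2 in the frame of pocket3 below 0.006 m)) and ((horizontal distance between cheese3 and pocket0 below 0.012 m and z of cheese3 in the frame of pocket0 below 0.006 m) or (horizontal distance between cheese3 and pocket1 below 0.012 m and z of cheese3 in the frame of pocket1 below 0.006 m) or (horizontal distance between cheese3 and pocket2 below 0.012 m and z of cheese3 in the frame of pocket2 below 0.006 m) or (horizontal distance between cheese3 and pocket3 below 0.012 m and z of cheese3 in the frame of pocket3 below 0.006 m)) and ((horizontal distance between mould0 and seat below 0.005 m and z of mould0 in the frame of seat between 0.0345 and 0.042 m) or (horizontal distance between mould0 and mould1 below 0.005 m and z of mould0 in the frame of mould1 between 0.0345 and 0.042 m) or (horizontal distance between mould0 and mould2 below 0.005 m and z of mould0 in the frame of mould2 between 0.0345 and 0.042 m) or (horizontal distance between mould0 and mould3 below 0.005 m and z of mould0 in the frame of mould3 between 0.0345 and 0.042 m)) and angle between each of mould0, mould1, mould2, mould3's own z axis and vertical below 0.09 rad and ((horizontal distance between mould1 and seat below 0.005 m and z of mould1 in the frame of seat between 0.0345 and 0.042 m) or (horizontal distance between mould1 and mould0 below 0.005 m and z of mould1 in the frame of mould0 between 0.0345 and 0.042 m) or (horizontal distance between mould1 and mould2 below 0.005 m and z of mould1 in the frame of mould2 between 0.0345 and 0.042 m) or (horizontal distance between mould1 and mould3 below 0.005 m and z of mould1 in the frame of mould3 between 0.0345 and 0.042 m)) and ((horizontal distance between mould2 and seat below 0.005 m and z of mould2 in the frame of seat between 0.0345 and 0.042 m) or (horizontal distance between mould2 and mould0 below 0.005 m and z of mould2 in the frame of mould0 between 0.0345 and 0.042 m) or (horizontal distance between mould2 and mould1 below 0.005 m and z of mould2 in the frame of mould1 between 0.0345 and 0.042 m) or (horizontal distance between mould2 and mould3 below 0.005 m and z of mould2 in the frame of mould3 between 0.0345 and 0.042 m)) and ((horizontal distance between mould3 and seat below 0.005 m and z of mould3 in the frame of seat between 0.0345 and 0.042 m) or (horizontal distance between mould3 and mould0 below 0.005 m and z of mould3 in the frame of mould0 between 0.0345 and 0.042 m) or (horizontal distance between mould3 and mould1 below 0.005 m and z of mould3 in the frame of mould1 between 0.0345 and 0.042 m) or (horizontal distance between mould3 and mould2 below 0.005 m and z of mould3 in the frame of mould2 between 0.0345 and 0.042 m))), for 0.2 s.
2. the clamp lever is thrown over (value of joint clamp above 0.85 rad), for 0.2 s.
At the end, for the whole second after the job is handed in: Each cheese upright (0.15 rad) on the floor of a pocket of its own (6 mm in height, 12 mm off-centre); each white mould in the blue one or in another of that stack, upright (0.09 rad), centred (5 mm), underside 34.5 to 42 mm above that of the one below; lever over 0.85 rad; all at rest (all of step 1 and value of joint clamp above 0.85 rad and linear speed of each of cheese0, cheese1, cheese2, cheese3, mould0, mould1, mould2, mould3 below 0.02 m/s); the robot touches nothing.
It fails at once if a mould is pushed so hard that it jams in the one below (less than 34.5 mm from underside to underside) ((horizontal distance between mould0 and mould1 below 0.008 m and z of mould0 in the frame of mould1 between 0.005 and 0.0345 m) or (horizontal distance between mould0 and mould2 below 0.008 m and z of mould0 in the frame of mould2 between 0.005 and 0.0345 m) or (horizontal distance between mould0 and mould3 below 0.008 m and z of mould0 in the frame of mould3 between 0.005 and 0.0345 m) or (horizontal distance between mould1 and mould0 below 0.008 m and z of mould1 in the frame of mould0 between 0.005 and 0.0345 m) or (horizontal distance between mould1 and mould2 below 0.008 m and z of mould1 in the frame of mould2 between 0.005 and 0.0345 m) or (horizontal distance between mould1 and mould3 below 0.008 m and z of mould1 in the frame of mould3 between 0.005 and 0.0345 m) or (horizontal distance between mould2 and mould0 below 0.008 m and z of mould2 in the frame of mould0 between 0.005 and 0.0345 m) or (horizontal distance between mould2 and mould1 below 0.008 m and z of mould2 in the frame of mould1 between 0.005 and 0.0345 m) or (horizontal distance between mould2 and mould3 below 0.008 m and z of mould2 in the frame of mould3 between 0.005 and 0.0345 m) or (horizontal distance between mould3 and mould0 below 0.008 m and z of mould3 in the frame of mould0 between 0.005 and 0.0345 m) or (horizontal distance between mould3 and mould1 below 0.008 m and z of mould3 in the frame of mould1 between 0.005 and 0.0345 m) or (horizontal distance between mould3 and mould2 below 0.008 m and z of mould3 in the frame of mould2 between 0.005 and 0.0345 m) or (horizontal distance between mould0 and seat below 0.008 m and z of mould0 in the frame of seat between 0.005 and 0.0345 m) or (horizontal distance between mould1 and seat below 0.008 m and z of mould1 in the frame of seat between 0.005 and 0.0345 m) or (horizontal distance between mould2 and seat below 0.008 m and z of mould2 in the frame of seat between 0.005 and 0.0345 m) or (horizontal distance between mould3 and seat below 0.008 m and z of mould3 in the frame of seat between 0.005 and 0.0345 m)).
It fails at once if one of the other things on the bench is moved by more than 40 mm (distance of any of salt_tub, cup, brush, spatula from where it was at the start of the episode above 0.04 m).
Of cheese0, cheese1, cheese2, cheese3 only 3 to 4 are there at a start; the rules pass over those that are not, and their reading is None.
Of mould0, mould1, mould2, mould3 only 3 to 4 are there at a start; the rules pass over those that are not, and their reading is None.
At some moment in a run one of cheese0, cheese1, cheese2, cheese3 may be knocked a few centimetres aside while the robot is not near it.
Once in a run the grip may slacken for a moment while it holds something.
It also fails if it takes over 210 s, if anything falls off the work surface, if the arm or the gripper's body presses on something with over 40 N, if the wrist force passes 120 N, or if a joint passes its speed limit or range.

## Working session

There is one attempt and no reset: what is moved stays moved. The work goes in short steps, Python scripts to look and compute and a shell command to move; the robot and the scene stay as the last step left them, time stands still between calls to the robot, and variables do not carry over. Pictures are saved under pics/ and viewed, at most 17 in all, crops included, and the job is handed in when it is done.

```bash
ls; mkdir -p pics
python3 - <<'E'
from station import arm
import cv2
s=arm.get_state();print(s, arm.hold_point_z)
for n in("top","side"):
    cv2.imwrite(f"pics/{n}0.png",arm.grab_frame(n)[:,:,::-1]);print(arm.camera_params(n))
E
```

```text
nudge.py
pics
station.py
{'t': 0.0, 'q': array([-9.55915914e-01,  3.59393134e-01,  1.10125918e-02, -3.22461888e-04,
       -1.22407877e+00, -2.88133256e-01]), 'qd': array([-1.37297878e-03,  5.08821423e-04,  1.34874869e-03, -5.41569197e-04,
        2.90535219e-05,  1.13962956e-03]), 'joint_efforts': array([-3.73946577e-04, -5.82717812e+01,  2.93044442e+01,  6.99750245e+00,
        6.56617165e-03, -1.45724393e-04]), 'eef_pos': array([ 0.21647153, -0.63881693,  0.22560349]), 'ee_rot': array([ 3.13991208e+00, -1.81968674e-04, -2.81495517e+00]), 'force': array([0.37576023, 0.19547617, 0.0124988 ]), 'moment': array([ 0.06625851, -0.01857827,  0.03341029]), 'gripper_force': 0.0, 'width': 0.0875663324201987} 0.0188
{'fx': 468.4975779324555, 'fy': 468.4975779324555, 'cx': 283.68018340982275, 'cy': 205.75946866472987, 'D': array([-0.07941786,  0.        ,  0.        ,  0.        ,  0.        ]), 'T': array([[ 1.09231203e-02, -9.84061762e-01,  1.77491222e-01,
         2.65542886e-01],
       [-9.99937734e-01, -1.11549836e-02, -3.08480921e-04,
         4.81484150e-02],
       [ 2.28347595e-03, -1.77476801e-01, -9.84122335e-01,
         1.43712321e+00],
       [ 0.00000000e+00,  0.00000000e+00,  0.00000000e+00,
         1.00000000e+00]])}
{'fx': 538.4660626511005, 'fy': 538.4660626511005, 'cx': 278.9993283761262, 'cy': 202.49230430345187, 'D': array([-0.05502738,  0.        ,  0.        ,  0.        ,  0.        ]), 'T': array([[-0.77233534, -0.33487721,  0.53977346, -0.23342268],
       [-0.63469561,  0.44118923, -0.63443955,  0.92695558],
       [-0.02568289, -0.83259193, -0.55329112,  0.85230295],
       [ 0.        ,  0.        ,  0.        ,  1.        ]])}
```
View pics/top0.png

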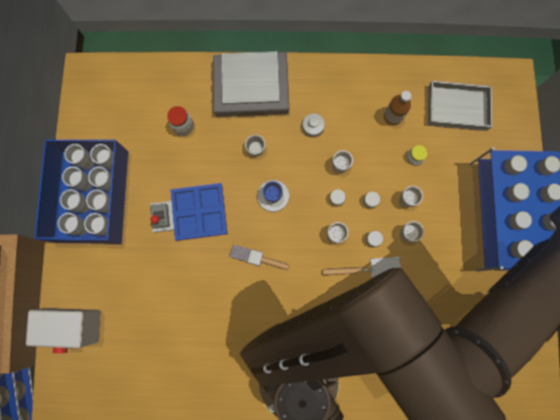

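View pics/side0.png

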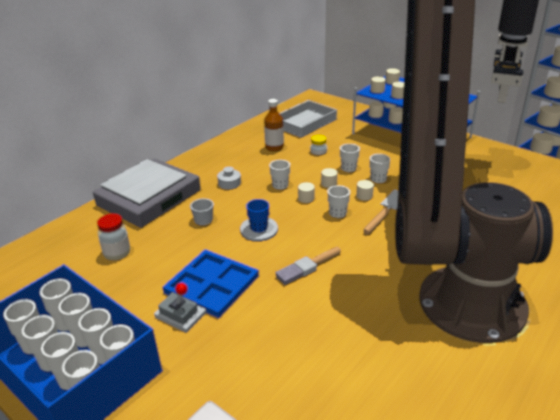

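The top view shows four moulds at about (342,161), (412,197), (413,232) and (337,233), and three cheeses at (338,198), (372,199) and (375,239). The stand is at (273,194), the tray at (199,211) and the red knob at (155,218). The side view agrees. Next I'll enlarge.

Create h.py:
```python
import numpy as np, cv2
from station import arm
def px2w(n,u,v,z):
    "pixel(s) -> world xy on plane z"
    c=arm.camera_params(n);K=np.array([[c['fx'],0,c['cx']],[0,c['fy'],c['cy']],[0,0,1]])
    p=cv2.undistortPoints(np.array([[[u,v]]],float),K,c['D'])[0,0]
    d=c['T'][:3,:3]@[p[0],p[1],1];o=c['T'][:3,3]
    return (o+d*(z-o[2])/d[2])[:2]
def w2px(n,P):
    c=arm.camera_params(n);K=np.array([[c['fx'],0,c['cx']],[0,c['fy'],c['cy']],[0,0,1]])
    T=np.linalg.inv(c['T']);r=cv2.Rodrigues(T[:3,:3])[0]
    return cv2.projectPoints(np.array(P,float).reshape(-1,3),r,T[:3,3],K,c['D'])[0][:,0]
def crop(src,x,y,w,h,k,out):
    im=cv2.imread(src)[y:y+h,x:x+w];cv2.imwrite(out,cv2.resize(im,None,fx=k,fy=k,interpolation=cv2.INTER_CUBIC))
def to(x,y,z,yaw=None):
    "shift in tool axes from measured pose to world TCP target; turn"
    s=arm.get_state();from scipy.spatial.transform import Rotation as R
    M=R.from_euler('xyz',s['ee_rot']).as_matrix()
    d=M.T@(np.array([x,y,z])-s['eef_pos'])
    t=0 if yaw is None else -(yaw-s['ee_rot'][2])
    return np.round(d,4),round((t+np.pi/2)%np.pi-np.pi/2,3)
```

```bash
python3 -c "
from h import *
crop('pics/top0.png',322,140,110,115,5,'pics/c1.png')
crop('pics/top0.png',140,170,155,80,5,'pics/c2.png')"
```

```text
(no output)
```

View pics/c1.png

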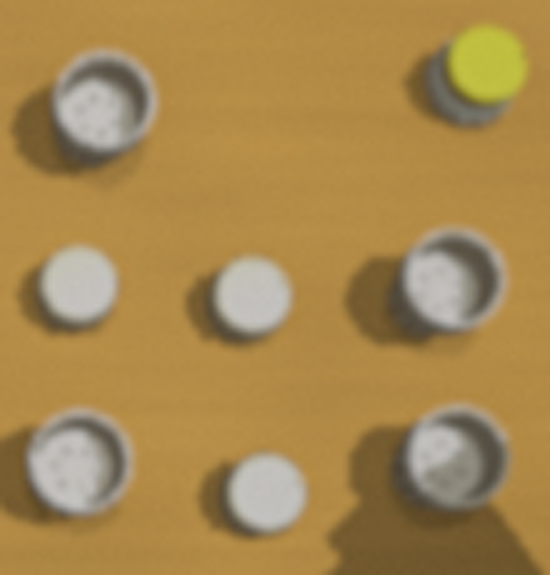

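View pics/c2.png

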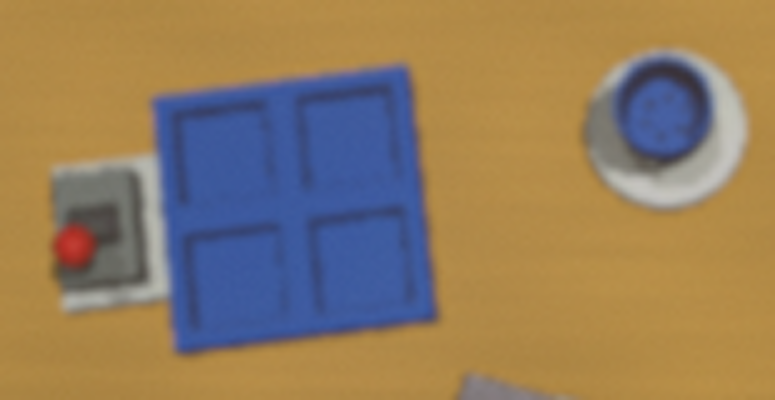

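The first crop shows mould rims at (104,102), (453,280), (78,463) and (456,458), and cheese tops at (78,287), (252,296) and (266,493). The second shows the stand rim at (663,107), tray corners at (153,98), (407,66), (437,320) and (179,352), and the knob at (74,246).

Run:
```python
from h import *
f=lambda U,V,x,y,z:px2w('top',x+(U+.5)/5-.5,y+(V+.5)/5-.5,z)
for n,U,V in(('A',104,102),('B',453,280),('C',78,463),('D',456,458)):print(n,f(U,V,322,140,.07).round(4))
for n,U,V in(('E',78,287),('F',252,296),('G',266,493)):print(n,f(U,V,322,140,.042).round(4))
print('stand',f(663,107,140,170,.08),f(666,129,140,170,.01))
c=[f(U,V,140,170,.02) for U,V in((153,98),(407,66),(437,320),(179,352))]
o=np.mean(c,0);print('tray',o,c)
e=(c[0]+c[3]-c[1]-c[2]);ye=e/np.linalg.norm(e);ex=(c[0]+c[1]-c[2]-c[3]);ex/=np.linalg.norm(ex)
yaw=np.arctan2(-ye[0],ye[1]),np.arctan2(ex[1],ex[0]);print(yaw)
a=np.mean(yaw);X=np.array([np.cos(a),np.sin(a)]);Y=np.array([-X[1],X[0]])
for i,(sx,sy) in enumerate(((1,1),(1,-1),(-1,1),(-1,-1))):print('pocket',i,(o+.039*(sx*X+sy*Y)).round(4))
print('pivot',o+.118*Y,'knob',f(74,246,140,170,.034+.06*np.cos(.45)))
s=arm.get_state();print(s['eef_pos'],s['ee_rot'])
```

```text
A [ 0.6548 -0.1284]
B [ 0.5474 -0.3371]
C [ 0.4349 -0.1105]
D [ 0.44   -0.3349]
E [ 0.5461 -0.1147]
F [ 0.5417 -0.2209]
G [ 0.4214 -0.2267]
stand [0.55431926 0.08219321] [0.55526069 0.08186972]
tray [0.50130488 0.3098982 ] [array([0.56940244, 0.4007922 ]), array([0.59135959, 0.24311354]), array([0.43304781, 0.21931846]), array([0.41140966, 0.37636862])]
(np.float64(0.13764118276684248), np.float64(0.15127909287561656))
pocket 0 [0.5343 0.3541]
pocket 1 [0.5455 0.2769]
pocket 2 [0.4571 0.3429]
pocket 3 [0.4683 0.2657]
pivot [0.48431781 0.42666909] knob [0.4657776  0.42576172]
[ 0.21652512 -0.63887546  0.22572252] [ 3.14013206e+00 -1.55664671e-04 -2.81487560e+00]
```

```bash
python3 -c "
from h import *
print(to(.5417,-.2209,.12,-np.pi/2))"
```

```text
(array([-0.4421,  0.2914,  0.1061]), np.float64(-1.244))
```

```bash
T='[0.088,-0.442,0.291,0.106,-1.244]'; python3 nudge.py '[[0.088,-0.442,0.291,0.106,-1.244],[0.088,-0.442,0.291,0.106,-1.244],[0.088,-0.442,0.291,0.106,-1.244],[0.088,-0.442,0.291,0.106,-1.244],[0.088,-0.442,0.291,0.106,-1.244],[0.088,-0.442,0.291,0.106,-1.244],[0.088,-0.442,0.291,0.106,-1.244],[0.088,-0.442,0.291,0.106,-1.244],[0.088,-0.442,0.291,0.106,-1.244],[0.088,-0.442,0.291,0.106,-1.244],[0.088,-0.442,0.291,0.106,-1.244],[0.088,-0.442,0.291,0.106,-1.244],[0.088,-0.442,0.291,0.106,-1.244],[0.088,-0.442,0.291,0.106,-1.244],[0.088,-0.442,0.291,0.106,-1.244],[0.088,-0.442,0.291,0.106,-1.244]]' 20; python3 -c "
from h import *
print(to(.5417,-.2209,.018,-np.pi/2))
cv2.imwrite('pics/t1.png',arm.grab_frame('top')[:,:,::-1])
cv2.imwrite('pics/s1.png',arm.grab_frame('side')[:,:,::-1])
crop('pics/s1.png',230,100,200,140,4,'pics/s1c.png')"
```

```text
t: 1.43
eef_pos: [0.5415, -0.2215, 0.1201]
ee_rot: [3.14, 0.0, -1.57]
force: [-0.5, -0.3, 0.4]
width: 0.0875
gripper_force: 0.0
(array([-0.0006, -0.0003,  0.1021]), np.float64(0.001))
```

View pics/s1c.png

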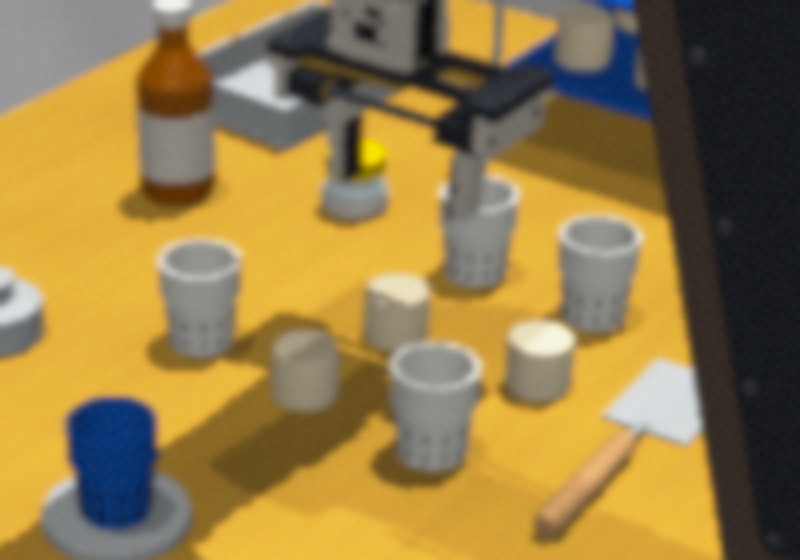

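The side crop shows the gripper above cheese F at (397,312), with everything undisturbed. Stand rim is near (112,418), mould C's rim near (435,366). Descending and gripping F.

```bash
python3 -c "
from h import *
g=lambda U,V,z:px2w('side',230+(U+.5)/4-.5,100+(V+.5)/4-.5,z).round(4)
print(g(112,420,.08),g(435,366,.07),g(200,260,.07),g(117,515,.01))"
python3 nudge.py '[[0.088,0,0,0.04,0],[0.088,-0.0006,0,0.08,0],[0.088,-0.0006,0,0.102,0],[0.088,-0.0006,0,0.102,0],[0.044,-0.0006,0,0.102,0],[0.044,-0.0006,0,0.102,0],[0.044,-0.0006,0,0.102,0],[0.044,-0.0006,0,0.102,0],[0.044,-0.0006,0,0.102,0],[0.044,-0.0006,0,0.102,0]]' 15
```

```text
[0.5577 0.0825] [ 0.4372 -0.1099] [ 0.6559 -0.1265] [0.5523 0.0887]
t: 2.37
eef_pos: [0.5424, -0.2212, 0.0196]
ee_rot: [-3.14, -0.0, -1.571]
force: [0.2, -0.3, -0.1]
width: 0.0534
gripper_force: 0.0
```

```bash
python3 nudge.py '[[0.044,0,0,0,0],[0.044,0,0,0,0],[0.044,0,0,0,0],[0.044,0,0,0,0],[0.044,0,0,-0.04,0],[0.044,0,0,-0.08,0],[0.044,0,0,-0.12,0],[0.044,0,0,-0.12,0]]' 20
```

```text
t: 3.03
eef_pos: [0.5462, -0.2223, 0.1469]
ee_rot: [-3.13, -0.003, -1.569]
force: [1.3, 0.1, -0.6]
width: 0.0474
gripper_force: 20.0
```

```bash
python3 nudge.py '[[0.044,-0.498,-0.004,0,0],[0.044,-0.498,-0.004,0,0],[0.044,-0.498,-0.004,0,0],[0.044,-0.498,-0.004,0,0],[0.044,-0.498,-0.004,0,0],[0.044,-0.498,-0.004,0,0],[0.044,-0.498,-0.004,0,0],[0.044,-0.498,-0.004,0,0],[0.044,-0.498,-0.004,0,0],[0.044,-0.498,-0.004,0,0],[0.044,-0.498,-0.004,0,0],[0.044,-0.498,-0.004,0,0],[0.044,-0.498,-0.004,0,0],[0.044,-0.498,-0.004,0,0],[0.044,-0.498,-0.004,0,0]]';python3 -c "
from h import *
print(to(.5455,.2769,.025,-np.pi/2))
cv2.imwrite('pics/s2.png',arm.grab_frame('side')[:,:,::-1])
crop('pics/s2.png',120,150,190,150,4,'pics/s2c.png')"
```

```text
t: 4.28
eef_pos: [0.5452, 0.2768, 0.1379]
ee_rot: [3.14, -0.001, -1.57]
force: [-0.4, -1.1, -0.8]
width: 0.0479
gripper_force: 20.0
(array([-0.0002, -0.0004,  0.1129]), np.float64(0.001))
```

View pics/s2c.png

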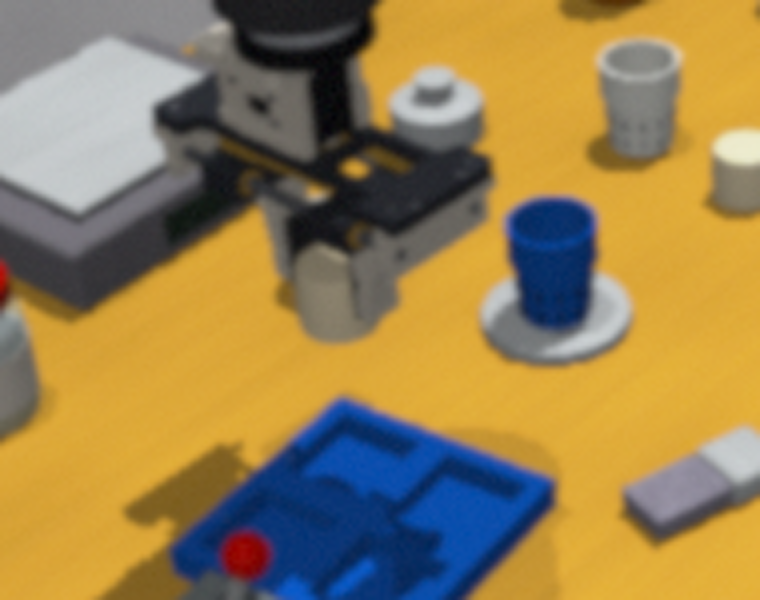

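The cheese is held upright at (345,290), above the tray. I'll lower and release it, then check the remaining cheeses by template match.

```bash
cat >> h.py <<'E'
P=dict(E=(338,198,.042,(.5461,-.1147)),G=(375,238.6,.042,(.4214,-.2267)),A=(342.5,160.5,.07,(.6548,-.1284)),B=(412.5,196,.07,(.5474,-.3371)),C=(337.5,232.5,.07,(.4349,-.1105)),D=(413,231.5,.07,(.44,-.3349)))
def track(names,out='pics/tr.png'):
    a=cv2.imread('pics/top0.png');b=arm.grab_frame('top')[:,:,::-1].copy();cv2.imwrite(out,b)
    for n in names:
        u,v,z,w=P[n];x,y=int(u)-11,int(v)-11
        t=a[y:y+23,x:x+23];m=cv2.matchTemplate(b[y-25:y+48,x-25:x+48],t,cv2.TM_CCOEFF_NORMED)
        _,s,_,l=cv2.minMaxLoc(m);print(n,l[0]-25,l[1]-25,round(s,2))
E
python3 nudge.py '[[0.044,0,0,0.04,0],[0.044,0,0,0.08,0],[0.044,0,0,0.1,0],[0.044,0,0,0.112,0],[0.044,0,0,0.112,0],[0.058,0,0,0.112,0],[0.058,0,0,0.112,0],[0.058,0,0,0.112,0],[0.058,0,0,0.112,0],[0.058,0,0,0.08,0],[0.058,0,0,0.04,0],[0.058,0,0,0,0]]';python3 -c "
from h import *
track('EGABCD')
print(to(.5461,-.1147,.138,-np.pi/2))"
```

```text
t: 5.33
eef_pos: [0.5454, 0.2764, 0.1399]
ee_rot: [3.141, -0.001, -1.571]
force: [0.5, 1.2, -0.2]
width: 0.0579
gripper_force: 0.0
E 0 0 1.0
G 0 0 1.0
A 0 0 1.0
B 0 0 1.0
C 0 0 1.0
D 0 0 0.89
(array([0.3937, 0.0043, 0.0094]), np.float64(0.002))
```

```bash
python3 nudge.py '[[0.088,0.392,-0.0006,0,0],[0.088,0.392,-0.0006,0,0],[0.088,0.392,-0.0006,0,0],[0.088,0.392,-0.0006,0,0],[0.088,0.392,-0.0006,0,0],[0.088,0.392,-0.0006,0,0],[0.088,0.392,-0.0006,0,0],[0.088,0.392,-0.0006,0,0],[0.088,0.392,-0.0006,0,0],[0.088,0.392,-0.0006,0,0],[0.088,0.392,-0.0006,0,0],[0.088,0.392,-0.0006,0,0],[0.088,0.392,-0.0006,0.04,0],[0.088,0.392,-0.0006,0.08,0],[0.088,0.392,-0.0006,0.105,0],[0.088,0.392,-0.0006,0.12,0],[0.088,0.392,-0.0006,0.12,0],[0.088,0.392,-0.0006,0.12,0]]';python3 nudge.py '[[0.044,0,0,0,0],[0.044,0,0,0,0],[0.044,0,0,0,0],[0.044,0,0,0,0],[0.044,0,0,0,0],[0.044,0,0,0,0],[0.044,0,0,0,0],[0.044,0,0,0,0],[0.044,0,0,0,0],[0.044,0,0,0,0],[0.044,0,0,0,0],[0.044,0,0,0,0],[0.044,0,0,-0.03,0],[0.044,0,0,-0.07,0],[0.044,0,0,-0.1,0],[0.044,0,0,-0.12,0],[0.044,0,0,-0.12,0]]' 20
```

```text
t: 6.88
eef_pos: [0.5465, -0.1143, 0.0185]
ee_rot: [3.141, -0.0, -1.569]
force: [0.6, -0.5, 1.0]
width: 0.0878
gripper_force: 0.0
t: 8.3
eef_pos: [0.5488, -0.1152, 0.1431]
ee_rot: [-3.135, 0.0, -1.57]
force: [0.9, 0.1, 0.0]
width: 0.0476
gripper_force: 20.0
```

```bash
python3 nudge.py '[[0.044,-0.458,0.089,0,0],[0.044,-0.458,0.089,0,0],[0.044,-0.458,0.089,0,0],[0.044,-0.458,0.089,0,0],[0.044,-0.458,0.089,0,0],[0.044,-0.458,0.089,0,0],[0.044,-0.458,0.089,0,0],[0.044,-0.458,0.089,0,0],[0.044,-0.458,0.089,0,0],[0.044,-0.458,0.089,0,0],[0.044,-0.458,0.089,0,0],[0.044,-0.458,0.089,0,0],[0.044,-0.458,0.089,0,0],[0.044,-0.458,0.089,0,0],[0.044,-0.458,0.089,0.04,0],[0.044,-0.458,0.089,0.08,0],[0.044,-0.458,0.089,0.1,0],[0.044,-0.458,0.089,0.112,0],[0.044,-0.458,0.089,0.112,0]]';python3 nudge.py '[[0.058,0,0,0,0],[0.058,0,0,0,0],[0.058,0,0,0,0],[0.058,0,0,0,0],[0.058,0,0,-0.03,0],[0.058,0,0,-0.07,0],[0.058,0,0,-0.1,0],[0.058,0,0,-0.112,0],[0.058,0,0,-0.112,0]]'; python3 -c "
from h import *
track('GABCD','pics/tr2.png')
crop('pics/tr2.png',140,160,160,110,5,'pics/tr2c.png')
"
```

```text
t: 9.88
eef_pos: [0.4566, 0.3401, 0.0237]
ee_rot: [3.139, -0.004, -1.573]
force: [0.1, 0.7, -0.2]
width: 0.0477
gripper_force: 20.0
t: 10.63
eef_pos: [0.459, 0.3446, 0.1434]
ee_rot: [-3.137, 0.006, -1.57]
force: [0.5, 0.3, -0.2]
width: 0.058
gripper_force: 0.0
G 0 0 1.0
A 0 0 1.0
B 0 0 1.0
C 0 0 1.0
D 0 0 0.89
```

View pics/tr2c.png

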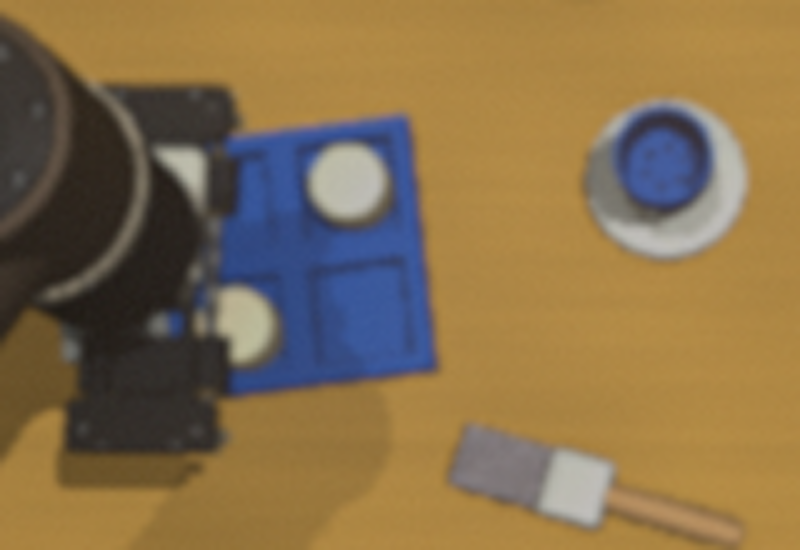

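Both cheeses are well inside their pockets, at (348,184) and (238,326). Fetching the third, G.

```bash
python3 nudge.py '[[0.088,0.57,0.036,0,0],[0.088,0.57,0.036,0,0],[0.088,0.57,0.036,0,0],[0.088,0.57,0.036,0,0],[0.088,0.57,0.036,0,0],[0.088,0.57,0.036,0,0],[0.088,0.57,0.036,0,0],[0.088,0.57,0.036,0,0],[0.088,0.57,0.036,0,0],[0.088,0.57,0.036,0,0],[0.088,0.57,0.036,0,0],[0.088,0.57,0.036,0,0],[0.088,0.57,0.036,0,0],[0.088,0.57,0.036,0,0],[0.088,0.57,0.036,0.03,0],[0.088,0.57,0.036,0.07,0],[0.088,0.57,0.036,0.1,0],[0.088,0.57,0.036,0.12,0],[0.088,0.57,0.036,0.12,0],[0.088,0.57,0.036,0.12,0]]';python3 nudge.py '[[0.044,0,0,0,0],[0.044,0,0,0,0],[0.044,0,0,0,0],[0.044,0,0,0,0],[0.044,0,0,0,0],[0.044,0,0,0,0],[0.044,0,0,0,0],[0.044,0,0,0,0],[0.044,0,0,0,0],[0.044,0,0,0,0],[0.044,0,0,0,0],[0.044,0,0,-0.03,0],[0.044,0,0,-0.07,0],[0.044,0,0,-0.1,0],[0.044,0,0,-0.12,0],[0.044,0,0,-0.12,0]]' 20
```

```text
t: 12.35
eef_pos: [0.4201, -0.2271, 0.0175]
ee_rot: [3.138, 0.0, -1.571]
force: [0.5, 0.5, 0.5]
width: 0.088
gripper_force: 0.0
t: 13.68
eef_pos: [0.4239, -0.2278, 0.1429]
ee_rot: [-3.135, -0.002, -1.57]
force: [0.8, -0.7, -1.3]
width: 0.0477
gripper_force: 20.0
```

```bash
python3 nudge.py '[[0.044,-0.492,-0.047,0,0.64],[0.044,-0.492,-0.047,0,0.64],[0.044,-0.492,-0.047,0,0.64],[0.044,-0.492,-0.047,0,0.64],[0.044,-0.492,-0.047,0,0.64],[0.044,-0.492,-0.047,0,0.64],[0.044,-0.492,-0.047,0,0.64],[0.044,-0.492,-0.047,0,0.64],[0.044,-0.492,-0.047,0,0.64],[0.044,-0.492,-0.047,0,0.64],[0.044,-0.492,-0.047,0,0.64],[0.044,-0.492,-0.047,0,0.64],[0.044,-0.492,-0.047,0,0.64],[0.044,-0.492,-0.047,0,0.64],[0.044,-0.492,-0.047,0.04,0.64],[0.044,-0.492,-0.047,0.08,0.64],[0.044,-0.492,-0.047,0.1,0.64],[0.044,-0.492,-0.047,0.112,0.64],[0.044,-0.492,-0.047,0.112,0.64],[0.044,-0.492,-0.047,0.112,0.64]]';python3 nudge.py '[[0.058,0,0,0,0],[0.058,0,0,0,0],[0.058,0,0,0,0],[0.058,0,0,0,0],[0.058,0,0,-0.03,0],[0.058,0,0,-0.07,0],[0.058,0,0,-0.11,0],[0.058,0,0,-0.14,-0.64],[0.058,0,0,-0.14,-0.64],[0.058,0,0,-0.14,-0.64],[0.058,0,0,-0.14,-0.64],[0.058,0,0,-0.14,-0.64],[0.058,0,0,-0.14,-0.64],[0.058,0,0,-0.14,-0.64]]'; python3 -c "
from h import *
track('ABCD','pics/tr3.png')
crop('pics/tr3.png',140,160,160,110,3,'pics/tr3c.png')
print(to(.6548,-.1284,.166,-np.pi/2))
"
```

```text
t: 15.35
eef_pos: [0.4677, 0.264, 0.0251]
ee_rot: [3.141, -0.003, -2.211]
force: [-0.6, -0.4, -1.3]
width: 0.0473
gripper_force: 20.0
t: 16.52
eef_pos: [0.4684, 0.2648, 0.1669]
ee_rot: [-3.141, 0.001, -1.573]
force: [0.1, 0.4, -0.4]
width: 0.0581
gripper_force: 0.0
A 0 0 1.0
B 0 0 1.0
C 0 0 1.0
D 0 0 0.89
(array([ 0.3924, -0.1879,  0.0007]), np.float64(-0.004))
```

View pics/tr3c.png

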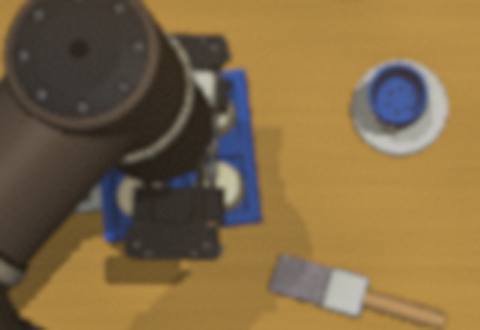

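The third cheese shows partly at (228,185), inside pocket 3. Before nesting, I'll check the camera bias against cheese 1 at its known TCP position.

```bash
python3 -c "
from h import *
print(px2w('top',140+348.5/5-.5,160+184.5/5-.5,.047), 'placed .5455 .2767')"
python3 nudge.py '[[0.088,0.393,-0.187,0,0],[0.088,0.393,-0.187,0,0],[0.088,0.393,-0.187,0,0],[0.088,0.393,-0.187,0,0],[0.088,0.393,-0.187,0,0],[0.088,0.393,-0.187,0,0],[0.088,0.393,-0.187,0,0],[0.088,0.393,-0.187,0,0],[0.088,0.393,-0.187,0,0],[0.088,0.393,-0.187,0,0],[0.088,0.393,-0.187,0,0],[0.088,0.393,-0.187,0,0],[0.088,0.393,-0.187,0.03,0],[0.088,0.393,-0.187,0.07,0],[0.088,0.393,-0.187,0.1,0],[0.088,0.393,-0.187,0.12,0],[0.088,0.393,-0.187,0.127,0],[0.088,0.393,-0.187,0.127,0],[0.088,0.393,-0.187,0.127,0],[0.088,0.393,-0.187,0.127,0]]'
```

```text
[0.54252456 0.27376858] placed .5455 .2767
t: 18.23
eef_pos: [0.6568, -0.128, 0.0415]
ee_rot: [-3.139, -0.0, -1.571]
force: [-0.7, 0.2, -0.3]
width: 0.0876
gripper_force: 0.0
```

```bash
python3 nudge.py '[[0.058,0,0,0,0],[0.058,0,0,0,0],[0.058,0,0,0,0],[0.058,0,0,0,0],[0.058,0,0,0,0],[0.058,0,0,0,0],[0.058,0,0,0,0],[0.058,0,0,0,0],[0.058,0,0,0,0],[0.058,0,0,-0.03,0],[0.058,0,0,-0.07,0],[0.058,0,0,-0.1,0],[0.058,0,0,-0.1,0]]' 25
```

```text
t: 19.32
eef_pos: [0.6591, -0.1286, 0.1468]
ee_rot: [-3.132, -0.001, -1.57]
force: [1.9, 0.2, 0.2]
width: 0.061
gripper_force: 25.0
```

```bash
python3 nudge.py '[[0.058,-0.04,0.02,0,0],[0.058,-0.211,0.098,0,0],[0.058,-0.211,0.098,0,0],[0.058,-0.211,0.098,0,0],[0.058,-0.211,0.098,0,0],[0.058,-0.211,0.098,0,0],[0.058,-0.211,0.098,0,0],[0.058,-0.211,0.098,0,0],[0.058,-0.211,0.098,0,0],[0.058,-0.211,0.098,0,0],[0.058,-0.211,0.098,0,0],[0.058,-0.211,0.098,0,0]]'; python3 -c "
from h import *
cv2.imwrite('pics/s4.png',arm.grab_frame('side')[:,:,::-1])
crop('pics/s4.png',220,140,80,105,5,'pics/s4c.png')
print(arm.get_state()['eef_pos'])
print(w2px('side',[[.5563,.083,.08],[.5563,.083,.01]]))"
```

```text
t: 20.32
eef_pos: [0.5577, 0.0819, 0.1393]
ee_rot: [3.141, -0.0, -1.572]
force: [0.0, -0.6, 0.2]
width: 0.061
gripper_force: 25.0
[0.5576434  0.08196033 0.13930105]
[[257.89662397 204.89906215]
 [259.1490599  226.80988285]]
```

View pics/s4c.png

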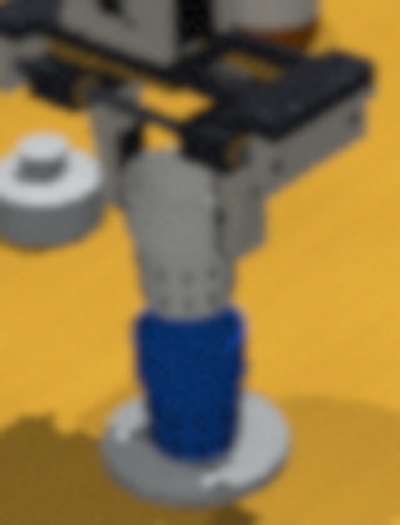

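The held mould's foot is centred at (189,300), above the blue rim centre at (190,325), so the two are aligned laterally within about 1 mm. Lowering carefully.

```bash
python3 nudge.py '[[0.058,0,0,0.015,0],[0.058,0,0,0.03,0],[0.058,0,0,0.038,0],[0.058,0,0,0.043,0],[0.058,0,0,0.046,0],[0.058,0,0,0.046,0],[0.058,0,0,0.046,0],[0.058,0,0,0.046,0]]'
```

```text
t: 21.03
eef_pos: [0.5577, 0.0828, 0.0941]
ee_rot: [-3.141, 0.0, -1.571]
force: [-0.0, 1.7, -0.7]
width: 0.0608
gripper_force: 25.0
```

```bash
python3 nudge.py '[[0.058,-0.0005,0,0.002,0],[0.058,-0.0005,0,0.004,0],[0.058,-0.0005,0,0.005,0],[0.058,-0.0005,0,0.005,0],[0.058,-0.0005,0,0.005,0]]';python3 nudge.py '[[0.058,0,0,0.001,0],[0.058,0,0,0.001,0],[0.058,0,0,0.001,0]]'
```

```text
t: 21.45
eef_pos: [0.5574, 0.0833, 0.0885]
ee_rot: [3.141, -0.0, -1.571]
force: [0.3, -1.0, -0.9]
width: 0.0611
gripper_force: 25.0
t: 21.7
eef_pos: [0.5573, 0.0833, 0.0875]
ee_rot: [3.141, -0.0, -1.571]
force: [-0.4, -0.3, -0.7]
width: 0.0611
gripper_force: 25.0
```

```bash
python3 nudge.py '[[0.058,0,0,0.001,0],[0.058,0,0,0.001,0],[0.058,0,0,0.001,0]]';python3 nudge.py '[[0.058,0,0,0.0007,0],[0.058,0,0,0.0007,0],[0.058,0,0,0.0007,0]]'
```

```text
t: 21.95
eef_pos: [0.5573, 0.0832, 0.0866]
ee_rot: [3.141, -0.0, -1.571]
force: [-2.5, -0.2, 2.1]
width: 0.0608
gripper_force: 25.0
t: 22.2
eef_pos: [0.5574, 0.0833, 0.0862]
ee_rot: [3.142, -0.0, -1.571]
force: [-3.7, 0.3, 5.6]
width: 0.0611
gripper_force: 25.0
```

Contact at TCP z≈0.0868, and a light push reads about 6 N. Releasing, then on to mould C.

```bash
python3 nudge.py '[[0.088,0,0,0,0],[0.088,0,0,0,0],[0.088,0,0,0,0],[0.088,0,0,0,0],[0.088,0,0,-0.02,0],[0.088,0,0,-0.0535,0],[0.088,0.194,0.12,-0.0535,0],[0.088,0.194,0.12,-0.0535,0],[0.088,0.194,0.12,-0.0535,0],[0.088,0.194,0.12,-0.0535,0],[0.088,0.194,0.12,-0.0535,0],[0.088,0.194,0.12,-0.0535,0],[0.088,0.194,0.12,-0.0535,0],[0.088,0.194,0.12,-0.02,0],[0.088,0.194,0.12,0.02,0],[0.088,0.194,0.12,0.04,0],[0.088,0.194,0.12,0.0465,0],[0.088,0.194,0.12,0.0465,0],[0.088,0.194,0.12,0.0465,0],[0.088,0.194,0.12,0.0465,0]]';python3 -c "
from h import *
print(arm.get_state()['eef_pos'])
cv2.imwrite('pics/s5.png',arm.grab_frame('side')[:,:,::-1])
track('BD')
crop('pics/s5.png',220,110,180,130,4,'pics/s5c.png')"
```

```text
t: 23.87
eef_pos: [0.4389, -0.1104, 0.0407]
ee_rot: [-3.139, 0.0, -1.57]
force: [-0.2, 0.6, 0.3]
width: 0.0877
gripper_force: 0.0
[ 0.43889282 -0.11038809  0.0407071 ]
B 0 0 1.0
D 0 0 0.89
```

View pics/s5c.png

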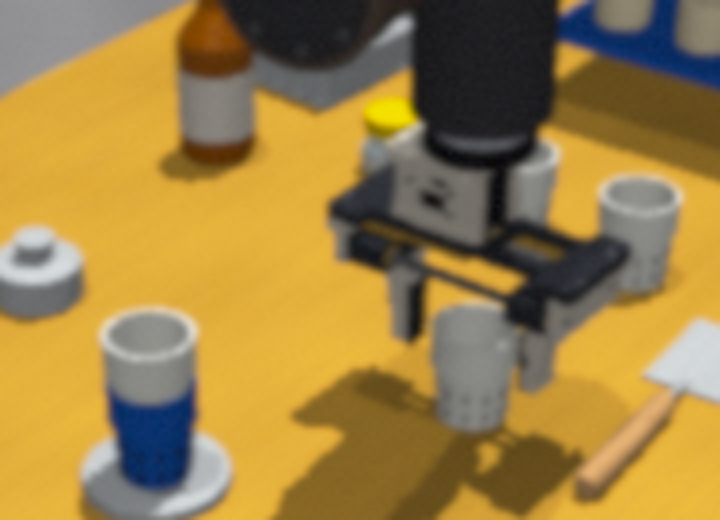

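Mould A sits nested upright at (150,340), and C is between the fingers at (475,365). Gripping C.

```bash
python3 nudge.py '[[0.058,0,0,0,0],[0.058,0,0,0,0],[0.058,0,0,0,0],[0.058,0,0,0,0],[0.058,0,0,0,0],[0.058,0,0,0,0],[0.058,0,0,0,0],[0.058,0,0,0,0],[0.058,0,0,0,0]]';python3 nudge.py '[[0.058,0,0,-0.03,0],[0.058,0,0,-0.07,0],[0.058,0,0,-0.1,0],[0.058,0,0,-0.13,0],[0.058,0,0,-0.14,0],[0.058,0,0,-0.14,0],[0.058,0,0,-0.14,0],[0.058,0,0,-0.14,0]]';python3 -c "
from h import *
print(to(.557,.0833,.18,-np.pi/2))"
```

```text
t: 24.72
eef_pos: [0.4375, -0.1107, 0.0395]
ee_rot: [-3.142, -0.0, -1.571]
force: [-2.0, -0.2, 4.2]
width: 0.0608
gripper_force: 25.0
t: 25.38
eef_pos: [0.4366, -0.1106, 0.1781]
ee_rot: [3.14, 0.0, -1.571]
force: [0.3, -0.6, -1.5]
width: 0.0606
gripper_force: 25.0
(array([-0.194 , -0.1204, -0.0021]), np.float64(-0.0))
```

```bash
python3 nudge.py '[[0.058,-0.03,-0.02,0,0],[0.058,-0.194,-0.1197,0,0],[0.058,-0.194,-0.1197,0,0],[0.058,-0.194,-0.1197,0,0],[0.058,-0.194,-0.1197,0,0],[0.058,-0.194,-0.1197,0,0],[0.058,-0.194,-0.1197,0,0],[0.058,-0.194,-0.1197,0,0],[0.058,-0.194,-0.1197,0,0],[0.058,-0.194,-0.1197,0,0],[0.058,-0.194,-0.1197,0,0],[0.058,-0.194,-0.1197,0,0]]'; python3 -c "
from h import *
cv2.imwrite('pics/s6.png',arm.grab_frame('side')[:,:,::-1])
crop('pics/s6.png',220,120,80,120,5,'pics/s6c.png')
print(to(.557,.0833,.125,-np.pi/2))"
```

```text
t: 26.38
eef_pos: [0.5568, 0.0825, 0.1795]
ee_rot: [-3.141, 0.0, -1.572]
force: [0.0, 0.1, -0.8]
width: 0.0603
gripper_force: 25.0
(array([-0.0007, -0.0001,  0.0546]), np.float64(-0.001))
```

View pics/s6c.png

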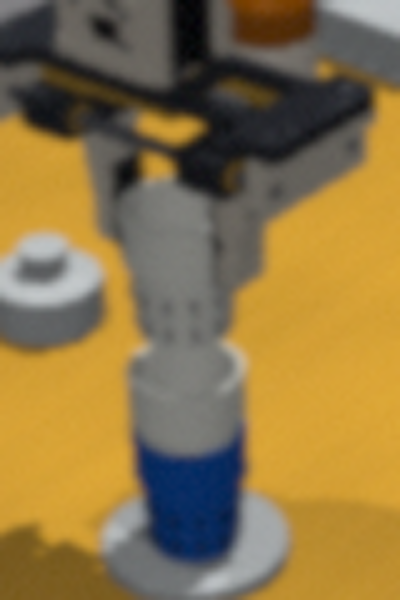

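The held foot is centred at (184,335) over the rim at (187,370), so it's aligned. Lowering.

```bash
python3 nudge.py '[[0.058,-0.0006,0,0.02,0],[0.058,-0.0006,0,0.035,0],[0.058,-0.0006,0,0.045,0],[0.058,-0.0006,0,0.049,0],[0.058,-0.0006,0,0.051,0],[0.058,-0.0006,0,0.0525,0],[0.058,-0.0006,0,0.0525,0],[0.058,-0.0006,0,0.0525,0]]';python3 nudge.py '[[0.058,0,0,0.001,0],[0.058,0,0,0.0015,0],[0.058,0,0,0.0015,0],[0.058,0,0,0.0015,0]]'
```

```text
t: 27.1
eef_pos: [0.5574, 0.084, 0.1275]
ee_rot: [-3.141, 0.0, -1.571]
force: [0.5, 0.8, -0.5]
width: 0.0604
gripper_force: 25.0
t: 27.43
eef_pos: [0.5572, 0.084, 0.1255]
ee_rot: [-3.141, 0.0, -1.571]
force: [-1.0, 0.1, -1.2]
width: 0.0603
gripper_force: 25.0
```

```bash
python3 nudge.py '[[0.058,0,0,0.001,0],[0.058,0,0,0.001,0],[0.058,0,0,0.001,0]]';python3 nudge.py '[[0.058,0,0,0.0008,0],[0.058,0,0,0.0008,0],[0.058,0,0,0.0008,0]]'
```

```text
t: 27.68
eef_pos: [0.5571, 0.0839, 0.1243]
ee_rot: [3.142, -0.0, -1.571]
force: [-0.3, 0.3, -0.2]
width: 0.0607
gripper_force: 25.0
t: 27.93
eef_pos: [0.5572, 0.0839, 0.1235]
ee_rot: [3.142, -0.0, -1.571]
force: [-0.2, -0.3, -0.8]
width: 0.0603
gripper_force: 25.0
```

```bash
python3 nudge.py '[[0.058,0,0,0.0007,0],[0.058,0,0,0.0007,0],[0.058,0,0,0.0007,0]]';python3 nudge.py '[[0.058,0,0,0.0007,0],[0.058,0,0,0.0007,0],[0.058,0,0,0.0007,0]]'
```

```text
t: 28.18
eef_pos: [0.5571, 0.0839, 0.1228]
ee_rot: [3.142, -0.0, -1.571]
force: [-0.0, -1.2, -1.6]
width: 0.0603
gripper_force: 25.0
t: 28.43
eef_pos: [0.5572, 0.0839, 0.1223]
ee_rot: [-3.141, -0.0, -1.571]
force: [-0.7, -0.8, 1.2]
width: 0.0607
gripper_force: 25.0
```

```bash
python3 nudge.py '[[0.058,0,0,0.0008,0],[0.058,0,0,0.0008,0],[0.058,0,0,0.0008,0]]'
```

```text
t: 28.68
eef_pos: [0.5573, 0.0839, 0.1218]
ee_rot: [-3.141, 0.0, -1.571]
force: [-2.0, -1.0, 4.3]
width: 0.0607
gripper_force: 25.0
```

```bash
python3 nudge.py '[[0.088,0,0,0,0],[0.088,0,0,0,0],[0.088,0,0,0,0],[0.088,0,0,0,0],[0.088,0,0,-0.03,0],[0.088,0,0,-0.07,0],[0.082,0.421,0.0075,-0.07,0],[0.082,0.421,0.0075,-0.07,0],[0.082,0.421,0.0075,-0.07,0],[0.082,0.421,0.0075,-0.07,0],[0.082,0.421,0.0075,-0.07,0],[0.082,0.421,0.0075,-0.07,0],[0.082,0.421,0.0075,-0.07,0],[0.082,0.421,0.0075,-0.07,0],[0.082,0.421,0.0075,-0.07,0],[0.082,0.421,0.0075,-0.07,0],[0.082,0.421,0.0075,-0.07,0],[0.082,0.421,0.0075,-0.07,0],[0.082,0.421,0.0075,-0.03,0],[0.082,0.421,0.0075,-0.02,0]]';python3 -c "
from h import *
print(px2w('side',230+600.5/4-.5,100+239.5/4-.5,.07),px2w('side',220+640.5/4-.5,110+196.5/4-.5,.07))
print(px2w('side',230+480.5/4-.5,100+197.5/4-.5,.07))
print(to(.5499,-.3371,.0395,-np.pi/2))"
```

```text
t: 30.35
eef_pos: [0.5477, -0.3354, 0.1372]
ee_rot: [3.138, 0.003, -1.572]
force: [-1.4, 1.5, -2.7]
width: 0.082
gripper_force: 0.0
[ 0.43854407 -0.32899842] [ 0.4408826  -0.33296518]
[ 0.54571015 -0.33132122]
(array([ 0.002 , -0.0026,  0.0977]), np.float64(-0.001))
```

```bash
python3 nudge.py '[[0.082,-0.002,0.001,0.04,0],[0.082,-0.002,0.001,0.08,0],[0.082,-0.002,0.001,0.093,0],[0.082,-0.002,0.001,0.099,0],[0.082,-0.002,0.001,0.101,0],[0.082,-0.002,0.001,0.101,0],[0.082,-0.002,0.001,0.101,0]]';python3 nudge.py '[[0.058,0,0,0,0],[0.058,0,0,0,0],[0.058,0,0,0,0],[0.058,0,0,0,0],[0.058,0,0,0,0],[0.058,0,0,0,0],[0.058,0,0,0,0],[0.058,0,0,0,0],[0.058,0,0,0,0]]';python3 nudge.py '[[0.058,0,0,-0.03,0],[0.058,0,0,-0.07,0],[0.058,0,0,-0.11,0],[0.058,0,0,-0.15,0],[0.058,0,0,-0.18,0],[0.058,0,0,-0.185,0],[0.058,0,0,-0.185,0],[0.058,0,0,-0.185,0],[0.058,0,0,-0.185,0]]'
```

```text
t: 30.93
eef_pos: [0.55, -0.3351, 0.0422]
ee_rot: [-3.139, -0.001, -1.57]
force: [-0.0, -0.3, 0.4]
width: 0.0819
gripper_force: 0.0
t: 31.68
eef_pos: [0.549, -0.3352, 0.0411]
ee_rot: [-3.141, -0.0, -1.571]
force: [-1.6, 0.9, 6.7]
width: 0.0606
gripper_force: 25.0
t: 32.43
eef_pos: [0.5477, -0.3346, 0.2232]
ee_rot: [3.139, 0.001, -1.571]
force: [-0.5, -0.5, -0.8]
width: 0.0608
gripper_force: 25.0
```

```bash
python3 nudge.py '[[0.058,-0.03,-0.0085,0,0],[0.058,-0.419,-0.0085,0,0],[0.058,-0.419,-0.0085,0,0],[0.058,-0.419,-0.0085,0,0],[0.058,-0.419,-0.0085,0,0],[0.058,-0.419,-0.0085,0,0],[0.058,-0.419,-0.0085,0,0],[0.058,-0.419,-0.0085,0,0],[0.058,-0.419,-0.0085,0,0],[0.058,-0.419,-0.0085,0,0],[0.058,-0.419,-0.0085,0,0],[0.058,-0.419,-0.0085,0,0],[0.058,-0.419,-0.0085,0,0],[0.058,-0.419,-0.0085,0,0],[0.058,-0.419,-0.0085,0,0],[0.058,-0.419,-0.0085,0,0],[0.058,-0.419,-0.0085,0,0]]'; python3 -c "
from h import *
cv2.imwrite('pics/s7.png',arm.grab_frame('side')[:,:,::-1])
crop('pics/s7.png',220,115,80,110,5,'pics/s7c.png')
print(to(.557,.0837,.161,-np.pi/2))"
```

```text
t: 33.85
eef_pos: [0.5572, 0.0829, 0.2253]
ee_rot: [3.141, -0.0, -1.572]
force: [-0.2, -0.3, -1.7]
width: 0.0604
gripper_force: 25.0
(array([-0.0007,  0.0002,  0.0643]), np.float64(-0.001))
```

View pics/s7c.png

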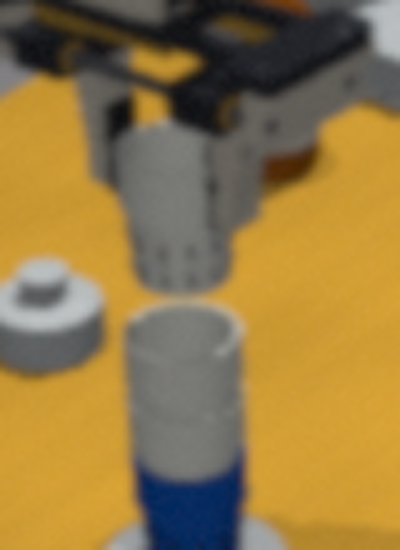

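Aligned: foot centre (183,280) over rim centre (185,335). Lowering.

```bash
python3 nudge.py '[[0.058,0,0,0.03,0],[0.058,0,0,0.045,0],[0.058,0,0,0.053,0],[0.058,0,0,0.057,0],[0.058,0,0,0.059,0],[0.058,0,0,0.059,0],[0.058,0,0,0.059,0]]';python3 nudge.py '[[0.058,0,0,0.001,0],[0.058,0,0,0.0015,0],[0.058,0,0,0.0015,0],[0.058,0,0,0.0015,0]]';python3 nudge.py '[[0.058,0,0,0.001,0],[0.058,0,0,0.001,0],[0.058,0,0,0.001,0]]'
```

```text
t: 34.48
eef_pos: [0.5573, 0.0841, 0.1669]
ee_rot: [-3.141, 0.0, -1.571]
force: [-0.9, 1.9, -0.9]
width: 0.0606
gripper_force: 25.0
t: 34.82
eef_pos: [0.5574, 0.0841, 0.1653]
ee_rot: [-3.141, 0.0, -1.571]
force: [-0.0, 2.6, 1.7]
width: 0.0604
gripper_force: 25.0
t: 35.07
eef_pos: [0.5573, 0.0841, 0.1639]
ee_rot: [-3.141, 0.0, -1.571]
force: [-0.1, 2.0, 1.2]
width: 0.0609
gripper_force: 25.0
```

```bash
python3 nudge.py '[[0.058,-0.001,0,0,0],[0.058,-0.001,0,0.0007,0],[0.058,-0.001,0,0.0007,0],[0.058,-0.001,0,0.0007,0]]';python3 nudge.py '[[0.058,0,0,0.0007,0],[0.058,0,0,0.0007,0],[0.058,0,0,0.0007,0]]'
```

```text
t: 35.4
eef_pos: [0.5571, 0.0848, 0.163]
ee_rot: [3.141, -0.0, -1.571]
force: [1.2, 1.9, -0.1]
width: 0.0608
gripper_force: 25.0
t: 35.65
eef_pos: [0.5572, 0.0848, 0.1624]
ee_rot: [3.142, -0.0, -1.571]
force: [0.4, 0.3, -0.2]
width: 0.0606
gripper_force: 25.0
```

```bash
python3 nudge.py '[[0.058,0,0,0.0008,0],[0.058,0,0,0.0008,0],[0.058,0,0,0.0008,0]]';python3 nudge.py '[[0.058,0,0,0.0008,0],[0.058,0,0,0.0008,0],[0.058,0,0,0.0008,0]]'
```

```text
t: 35.9
eef_pos: [0.5572, 0.0849, 0.1617]
ee_rot: [-3.141, -0.0, -1.571]
force: [1.2, 1.9, 0.7]
width: 0.0604
gripper_force: 25.0
t: 36.15
eef_pos: [0.5573, 0.0849, 0.161]
ee_rot: [-3.141, 0.0, -1.571]
force: [0.3, 1.4, 2.3]
width: 0.0608
gripper_force: 25.0
```

```bash
python3 nudge.py '[[0.058,0,0,0.0008,0],[0.058,0,0,0.0008,0],[0.058,0,0,0.0008,0]]'
```

```text
t: 36.4
eef_pos: [0.5573, 0.0849, 0.1604]
ee_rot: [-3.141, -0.0, -1.571]
force: [0.6, 0.5, 4.3]
width: 0.0606
gripper_force: 25.0
```

```bash
python3 nudge.py '[[0.088,0,0,0,0],[0.088,0,0,0,0],[0.088,0,0,0,0],[0.088,0,0,0,0],[0.088,0,0,-0.03,0],[0.088,0,0,-0.07,0],[0.088,0.42,0.115,-0.075,0],[0.088,0.42,0.115,-0.075,0],[0.088,0.42,0.115,-0.075,0],[0.088,0.42,0.115,-0.075,0],[0.088,0.42,0.115,-0.075,0],[0.088,0.42,0.115,-0.075,0],[0.088,0.42,0.115,-0.075,0],[0.088,0.42,0.115,-0.075,0],[0.088,0.42,0.115,-0.075,0],[0.088,0.42,0.115,-0.075,0],[0.088,0.42,0.115,-0.075,0],[0.088,0.42,0.115,-0.075,0],[0.088,0.42,0.115,-0.03,0],[0.088,0.42,0.115,0.01,0]]';python3 nudge.py '[[0.088,0,0,0.04,0],[0.088,0,0,0.08,0],[0.088,0,0,0.1,0],[0.088,0,0,0.108,0],[0.088,0,0,0.11,0],[0.088,0,0,0.11,0],[0.088,0,0,0.11,0],[0.088,0,0,0.11,0]]'
```

```text
t: 38.07
eef_pos: [0.4436, -0.3361, 0.1528]
ee_rot: [-3.136, -0.002, -1.572]
force: [0.7, 0.6, -1.3]
width: 0.0881
gripper_force: 0.0
t: 38.73
eef_pos: [0.4435, -0.3355, 0.0436]
ee_rot: [-3.139, -0.001, -1.57]
force: [0.2, 0.6, 0.5]
width: 0.0877
gripper_force: 0.0
```

```bash
python3 nudge.py '[[0.088,0,0,0.003,0],[0.088,0,0,0.003,0],[0.058,0,0,0.003,0],[0.058,0,0,0.003,0],[0.058,0,0,0.003,0],[0.058,0,0,0.003,0],[0.058,0,0,0.003,0],[0.058,0,0,0.003,0],[0.058,0,0,0.003,0],[0.058,0,0,0.003,0],[0.058,0,0,0.003,0]]';python3 nudge.py '[[0.058,0,0,-0.03,0],[0.058,0,0,-0.07,0],[0.058,0,0,-0.11,0],[0.058,0,0,-0.15,0],[0.058,0,0,-0.19,0],[0.058,0,0,-0.215,0],[0.058,0,0,-0.22,0],[0.058,0,0,-0.22,0],[0.058,0,0,-0.22,0]]'
```

```text
t: 39.65
eef_pos: [0.4421, -0.3351, 0.0387]
ee_rot: [3.142, 0.0, -1.571]
force: [-0.6, -0.2, 1.0]
width: 0.0602
gripper_force: 25.0
t: 40.4
eef_pos: [0.4418, -0.3347, 0.2579]
ee_rot: [3.141, 0.001, -1.571]
force: [-0.3, 0.3, -1.3]
width: 0.0602
gripper_force: 25.0
```

```bash
python3 nudge.py '[[0.058,-0.03,-0.01,0,0],[0.058,-0.4195,-0.115,0,0],[0.058,-0.4195,-0.115,0,0],[0.058,-0.4195,-0.115,0,0],[0.058,-0.4195,-0.115,0,0],[0.058,-0.4195,-0.115,0,0],[0.058,-0.4195,-0.115,0,0],[0.058,-0.4195,-0.115,0,0],[0.058,-0.4195,-0.115,0,0],[0.058,-0.4195,-0.115,0,0],[0.058,-0.4195,-0.115,0,0],[0.058,-0.4195,-0.115,0,0],[0.058,-0.4195,-0.115,0,0],[0.058,-0.4195,-0.115,0,0],[0.058,-0.4195,-0.115,0,0],[0.058,-0.4195,-0.115,0,0],[0.058,-0.4195,-0.115,0,0]]'; python3 -c "
from h import *
cv2.imwrite('pics/s8.png',arm.grab_frame('side')[:,:,::-1])
crop('pics/s8.png',220,90,80,110,5,'pics/s8c.png')
print(to(.557,.0842,.2,-np.pi/2))"
```

```text
t: 41.82
eef_pos: [0.557, 0.0834, 0.2587]
ee_rot: [-3.142, 0.0, -1.572]
force: [0.1, 0.2, -0.5]
width: 0.0606
gripper_force: 25.0
(array([-0.0007,  0.0001,  0.0588]), np.float64(-0.001))
```

View pics/s8c.png

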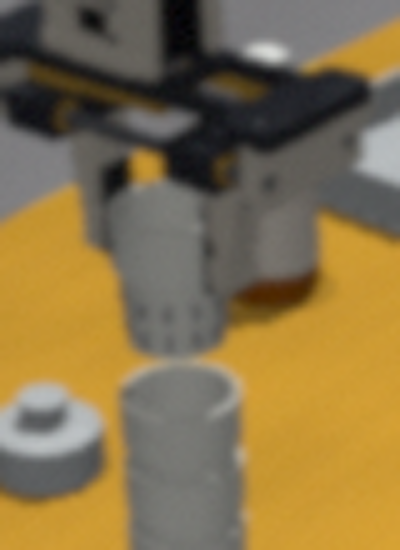

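The foot at (175,335) is about 1 mm left of the stack axis, within the chamfer. Lowering with a small correction.

```bash
python3 nudge.py '[[0.058,0.0007,0,0.025,0],[0.058,0.0007,0,0.04,0],[0.058,0.0007,0,0.049,0],[0.058,0.0007,0,0.053,0],[0.058,0.0007,0,0.0555,0],[0.058,0.0007,0,0.0555,0],[0.058,0.0007,0,0.0555,0]]';python3 nudge.py '[[0.058,0,0,0.001,0],[0.058,0,0,0.0015,0],[0.058,0,0,0.0015,0],[0.058,0,0,0.0015,0]]';python3 nudge.py '[[0.058,0,0,0.001,0],[0.058,0,0,0.001,0],[0.058,0,0,0.001,0]]'
```

```text
t: 42.45
eef_pos: [0.5576, 0.0838, 0.204]
ee_rot: [-3.141, 0.0, -1.571]
force: [0.4, -0.7, -0.5]
width: 0.0606
gripper_force: 25.0
t: 42.78
eef_pos: [0.5573, 0.0838, 0.202]
ee_rot: [-3.141, 0.0, -1.571]
force: [0.0, -0.8, -0.9]
width: 0.0605
gripper_force: 25.0
t: 43.03
eef_pos: [0.5572, 0.0837, 0.2007]
ee_rot: [3.142, -0.0, -1.571]
force: [0.5, 0.5, -0.7]
width: 0.0603
gripper_force: 25.0
```

```bash
python3 nudge.py '[[0.058,0,0,0.001,0],[0.058,0,0,0.001,0],[0.058,0,0,0.001,0]]';python3 nudge.py '[[0.058,0,0,0.0008,0],[0.058,0,0,0.0008,0],[0.058,0,0,0.0008,0]]'
```

```text
t: 43.28
eef_pos: [0.5571, 0.0837, 0.1996]
ee_rot: [3.141, -0.0, -1.571]
force: [0.8, -1.7, -0.8]
width: 0.0602
gripper_force: 25.0
t: 43.53
eef_pos: [0.5572, 0.0837, 0.1989]
ee_rot: [3.142, -0.0, -1.571]
force: [1.2, -0.3, -0.9]
width: 0.0603
gripper_force: 25.0
```

```bash
python3 nudge.py '[[0.058,0,0,0.0007,0],[0.058,0,0,0.0007,0],[0.058,0,0,0.0007,0]]'
```

```text
t: 43.78
eef_pos: [0.5571, 0.0837, 0.1982]
ee_rot: [3.142, 0.0, -1.571]
force: [-0.1, -0.2, -0.6]
width: 0.0604
gripper_force: 25.0
```

```bash
python3 nudge.py '[[0.058,0,0,0.0008,0],[0.058,0,0,0.0008,0],[0.058,0,0,0.0008,0]]';python3 nudge.py '[[0.058,0,0,0.0007,0],[0.058,0,0,0.0007,0],[0.058,0,0,0.0007,0]]'
```

```text
t: 44.03
eef_pos: [0.5572, 0.0837, 0.1974]
ee_rot: [3.142, -0.0, -1.571]
force: [0.5, -1.1, 0.1]
width: 0.0606
gripper_force: 25.0
t: 44.28
eef_pos: [0.5572, 0.0837, 0.1967]
ee_rot: [-3.142, 0.0, -1.571]
force: [1.0, -0.5, -0.2]
width: 0.0604
gripper_force: 25.0
```

```bash
python3 nudge.py '[[0.058,0,0,0.0007,0],[0.058,0,0,0.0007,0],[0.058,0,0,0.0007,0]]'
```

```text
t: 44.53
eef_pos: [0.5572, 0.0837, 0.196]
ee_rot: [-3.142, 0.0, -1.571]
force: [1.4, -0.5, -0.2]
width: 0.0603
gripper_force: 25.0
```

```bash
python3 nudge.py '[[0.058,0,0,0.0006,0],[0.058,0,0,0.0006,0],[0.058,0,0,0.0006,0]]'
```

```text
t: 44.78
eef_pos: [0.5572, 0.0837, 0.1955]
ee_rot: [-3.141, 0.0, -1.571]
force: [0.7, -1.0, 0.7]
width: 0.0599
gripper_force: 25.0
```

```bash
python3 nudge.py '[[0.058,0,0,0.0006,0],[0.058,0,0,0.0006,0],[0.058,0,0,0.0006,0]]'
```

```text
t: 45.03
eef_pos: [0.5573, 0.0837, 0.195]
ee_rot: [-3.141, 0.0, -1.571]
force: [0.4, -1.5, 1.2]
width: 0.06
gripper_force: 25.0
```

```bash
python3 nudge.py '[[0.058,0,0,0.0008,0],[0.058,0,0,0.0012,0],[0.058,0,0,0.0012,0]]'
```

```text
t: 45.28
eef_pos: [0.5574, 0.0838, 0.1939]
ee_rot: [-3.141, 0.0, -1.571]
force: [0.4, -1.0, 3.3]
width: 0.0603
gripper_force: 25.0
```

Light contact force reached. Releasing, backing off and inspecting everything.

```bash
python3 nudge.py '[[0.088,0,0,0,0],[0.088,0,0,0,0],[0.088,0,0,0,0],[0.088,0,0,0,0],[0.088,0,0,-0.03,0],[0.088,0,0,-0.07,0],[0.088,0.3,0,-0.07,0],[0.088,0.3,0,-0.07,0],[0.088,0.3,0,-0.07,0],[0.088,0.3,0,-0.07,0],[0.088,0.3,0,-0.07,0],[0.088,0.3,0,-0.07,0],[0.088,0.3,0,-0.07,0],[0.088,0.3,0,-0.07,0],[0.088,0.3,0,-0.07,0]]';python3 -c "
from h import *
a=arm.grab_frame('top')[:,:,::-1];b=arm.grab_frame('side')[:,:,::-1]
r=lambda i,x,y,w,h,k:cv2.resize(i[y:y+h,x:x+w],None,fx=k,fy=k,interpolation=cv2.INTER_CUBIC)
cv2.imwrite('pics/f9.png',np.hstack([r(a,140,160,100,140,4),r(b,160,110,100,140,4)[:, :400]]) )
cv2.imwrite('pics/t9.png',a);cv2.imwrite('pics/s9.png',b)
cv2.imwrite('pics/f9.png',np.hstack([r(a,140,170,95,85,4),r(b,160,130,100,85,4)]))
cv2.imwrite('pics/f9.png',np.hstack([r(a,140,170,95,145,4),r(b,170,130,104,145,4)]))
print(arm.get_state()['eef_pos'])"
```

```text
t: 46.53
eef_pos: [0.5565, -0.219, 0.2628]
ee_rot: [3.14, 0.0, -1.575]
force: [-0.2, -0.1, -0.6]
width: 0.0875
gripper_force: 0.0
[ 0.55686603 -0.21644691  0.26314353]
```

View pics/f9.png

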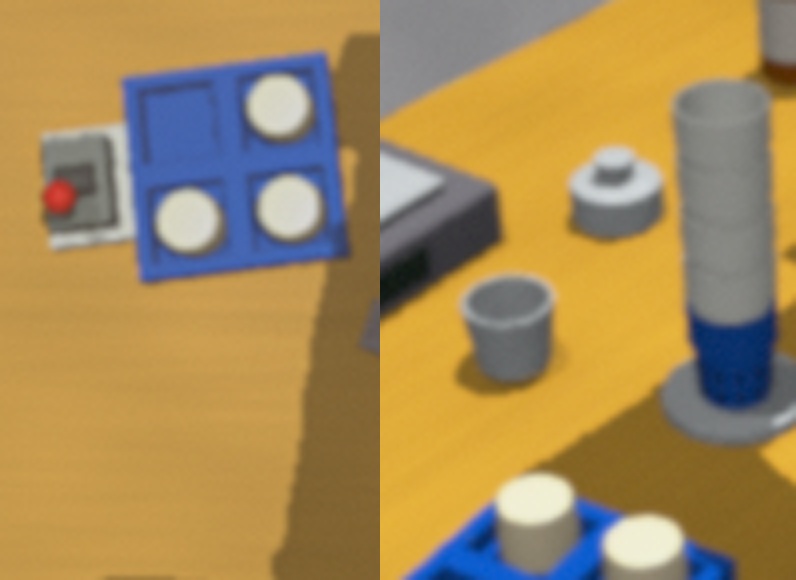

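The stack of four is straight and upright (side crop, x≈725). The three cheeses sit in their pockets at (278,105), (188,220) and (290,207), and the knob is at (60,197), still open. Moving to the lever with the gripper closed.

```bash
python3 nudge.py '[[0,-0.642,0.157,0,0],[0,-0.642,0.157,0,0],[0,-0.642,0.157,0,0],[0,-0.642,0.157,0,0],[0,-0.642,0.157,0,0],[0,-0.642,0.157,0,0],[0,-0.642,0.157,0,0],[0,-0.642,0.157,0,0],[0,-0.642,0.157,0,0],[0,-0.642,0.157,0,0],[0,-0.642,0.157,0,0],[0,-0.642,0.157,0,0],[0,-0.642,0.157,0,0],[0,-0.642,0.157,0,0],[0,-0.642,0.157,0,0],[0,-0.642,0.157,0,0],[0,-0.642,0.157,0,0],[0,-0.642,0.157,0,0],[0,-0.642,0.157,0,0]]' 10;python3 nudge.py '[[0,0,0,0.04,0],[0,0,0,0.08,0],[0,0,0,0.12,0],[0,0,0,0.16,0],[0,0,0,0.18,0],[0,0,0,0.19,0],[0,0,0,0.19,0],[0,0,0,0.19,0]]'
```

```text
t: 48.22
eef_pos: [0.3988, 0.4263, 0.2634]
ee_rot: [3.141, -0.001, -1.568]
force: [-0.2, 0.1, -0.8]
width: 0.0001
gripper_force: 0.0
t: 48.88
eef_pos: [0.4007, 0.4259, 0.0748]
ee_rot: [-3.141, 0.001, -1.571]
force: [0.1, -0.1, 0.2]
width: 0.0003
gripper_force: 0.0
```

```bash
python3 nudge.py '[[0,-0.001,-0.015,0,0],[0,-0.002,-0.03,0,0],[0,-0.003,-0.04,0,0],[0,-0.004,-0.05,0,0],[0,-0.005,-0.06,0,0],[0,-0.006,-0.067,0,0],[0,-0.006,-0.073,0,0],[0,-0.006,-0.073,0,0]]';python3 nudge.py '[[0,0,-0.004,0,0],[0,0,-0.007,0,0],[0,0,-0.007,0,0]]';python3 nudge.py '[[0,0,-0.003,0,0],[0,0,-0.003,0,0]]'
```

```text
t: 49.55
eef_pos: [0.4742, 0.4317, 0.0736]
ee_rot: [-3.141, 0.0, -1.571]
force: [-0.2, -0.6, -0.5]
width: 0.0004
gripper_force: 0.0
t: 49.8
eef_pos: [0.4803, 0.4315, 0.0733]
ee_rot: [3.141, -0.001, -1.571]
force: [-0.4, 0.0, 0.3]
width: 0.0004
gripper_force: 0.0
t: 49.97
eef_pos: [0.4832, 0.4316, 0.0735]
ee_rot: [3.141, -0.0, -1.571]
force: [0.1, -0.7, -1.5]
width: 0.0004
gripper_force: 0.2
```

```bash
python3 -c "
from h import *
a=arm.grab_frame('side')[:,:,::-1]
cv2.imwrite('pics/l.png',a);crop('pics/l.png',140,225,130,110,5,'pics/lc.png')"
```

```text
(no output)
```

View pics/lc.png

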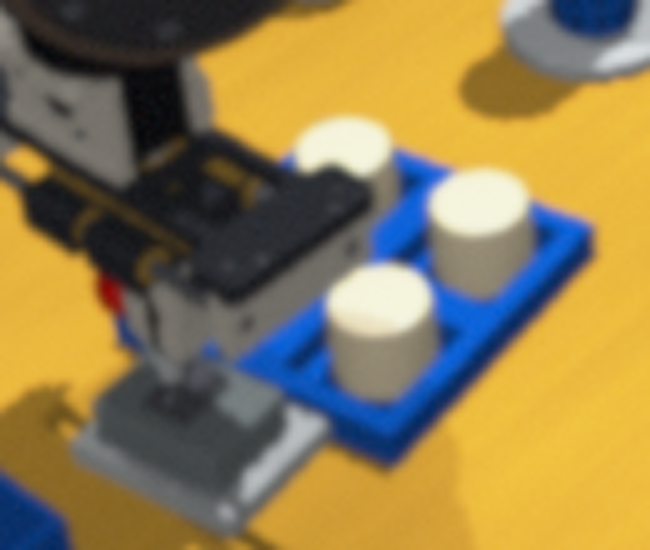

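The red knob is now at (110,292), on the far side. I'll keep pushing until the stop is felt.

```bash
python3 nudge.py '[[0,0,-0.003,0,0],[0,0,-0.006,0,0],[0,0,-0.006,0,0]]';python3 nudge.py '[[0,0,-0.003,0,0],[0,0,-0.003,0,0],[0,0,-0.003,0,0]]'
```

```text
t: 50.27
eef_pos: [0.4869, 0.4315, 0.0734]
ee_rot: [3.138, -0.001, -1.571]
force: [-12.9, 1.5, 4.6]
width: 0.0003
gripper_force: 6.5
t: 50.52
eef_pos: [0.4873, 0.4314, 0.0733]
ee_rot: [3.135, -0.002, -1.571]
force: [-24.7, 2.5, 10.7]
width: 0.0004
gripper_force: 12.7
```

Stop reached. Backing off and lifting clear, then a final look.

```bash
python3 nudge.py '[[0,0,0.02,0,0],[0,0,0.05,0,0],[0,0,0.08,0,0],[0,0,0.08,-0.04,0],[0,0,0.08,-0.08,0],[0,0,0.08,-0.12,0],[0,0,0.08,-0.16,0],[0,0,0.08,-0.16,0],[0,0,0.08,-0.16,0],[0,0,0.08,-0.16,0],[0,0,0.08,-0.16,0],[0,0,0.08,-0.16,0]]';python3 -c "
from h import *
a=arm.grab_frame('side')[:,:,::-1]
cv2.imwrite('pics/z.png',a);crop('pics/z.png',140,140,160,150,4,'pics/zc.png')"
```

```text
t: 51.52
eef_pos: [0.4119, 0.4312, 0.2323]
ee_rot: [3.141, -0.002, -1.571]
force: [-0.4, -0.1, 0.4]
width: 0.0
gripper_force: 0.0
```

View pics/zc.png

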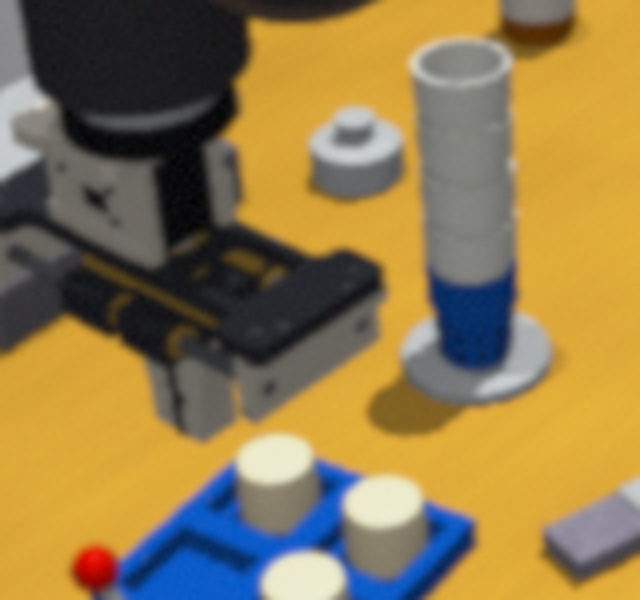

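The stack is upright, the cheeses are seated, and the red knob at (95,567) has moved to the +x side. I'll check its position and hand in if it agrees.

```bash
python3 -c "
from h import *
k=px2w('side',140+95.5/4-.5,140+567.5/4-.5,.0867);print('knob',k)
if k[0]>.505: print(arm.job_done())"
```

```text
knob [0.51711538 0.43257612]
the job is handed in; nothing more can be done
None
```

I handed the job in at about 52 s: all three cheeses stand in their own pockets, all four moulds are lightly nested upright on the stand, and the clamp lever is pushed over against its stop. The hand-in returned no verdict.

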